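Sort the cut pieces at the grinding bench

ROBOT

A 6-joint arm with a two-finger parallel gripper is mounted at the origin on the work surface. World frame = base frame: x ahead of the robot, y to its left, z up, the work surface at z = 0. Lengths are in mm, angles in rad, forces in N, time in s.
With the tool pointing down it reaches from about 250 to 775 mm from the base axis. Payload 8.9 kg.
Tool frame: the origin (TCP) lies on the mounting face of the last link; the fingertips stand 173 mm ahead of it and the grasp point (between the pads) lies 155 mm ahead of it; x points along the fingers, y is the direction in which the jaws open and shut, and the axes are right-handed (so a half turn about x gives the same grasp; the last joint's range is limited). The gripper opens to 85 mm and grips with 20 to 120 N. Pads are 22 mm wide; open, the fingers measure 114 mm over their backs; the gripper's body (76 mm by 85 mm) begins 54 mm behind the grasp point. The pads swing forward as they close: fully open they stand 13 mm farther back than shut.
Start: joints at [-1.472, 0.291, -0.153, 1.127, 0, 1.431], TCP at [123.673, -510.225, 404.705] pointing down, gripper open.
Joint ranges: [-2.52, 2.52], [-0.91, 1.74], [-1.3, 1.37], [-1.96, 2.02], [-1.52, 1.47], [-3.14, 3.14]. Speed limits (rad/s): [2.22, 2.22, 2.79, 3.14, 3.14, 3.14].

INTERFACE

Orientations are given as a unit quaternion [x, y, z, w].
In Python, from station import state, cams, job, spotter gives the robot as it stands.
- The arm moves only by the tool jog_arm, never from a script. Its arguments are lists of equal length, an entry for each row: "turn": the turn, a rotation vector about the world's x, y, z in degrees, a list of three; "dp": the shift along the world's x, y, z in cm, a list of three; "fingers": the opening in per cent of the stroke, from 0 (shut) to 100 (fully open). In form: {"turn": [[rx, ry, rz], ...], "dp": [[x, y, z], ...], "fingers": [fingers, ...]}. A call has 1 to 12 rows; each row is the pose to reach, as a shift and turn from the pose commanded when the call began; what a row does not reach only later rows make up. A row lasts 1/8 s, in which the tool goes at most 62.5 mm and 10.7 degrees, less where a joint would pass 70% of its speed; a pose out of reach is approached as far as the arm can. A call with a gripper value outside its range is refused whole. The fingers move at their own pace and stop on an object; the grip force is fixed at half the most. Time passes only in rows, so rows that repeat a pose let the fingers close. It gives the time, the measured TCP pose, the force and the opening at its end, in the units of the state.
- state(): the state, without advancing time (a new reading comes with each control period).
- cams.read_camera(name): name is "scene" or "top" or "wrist"; returns the picture (420x560x3 uint8, red, green, blue); there is no depth.
- cams.camera_info(name): a dict with "vfov" (degrees; the focal length in pixels is half the picture's height over the tangent of half this angle, whatever the lens; pixels are square), "cx", "cy" (the principal point, pixels), "rvec" (rotation vector, rad) and "tvec" (3), from world to camera coordinates, as OpenCV has them. Camera axes: x right, y down, z forward; pixel columns grow to the right and rows downward; lengths in mm; the calibration is good to about 2 mm. A picture is of the moment at which its call begins: read the wrist's pose just before it. camera_info takes no time and is no camera call; for the wrist camera it gives the pose at the moment of the call.
- job.finish_job(): hands the job in, once; it reports no verdict.
Trained networks look in the newest picture that a camera, given by its name, has taken for a name from the list of things; names that differ only in an ending like _2 or _b are one class to them, and where a whole thing is asked for, a point or a joint stands for the part that bears it (a point fixed in the world has none). Each returns a list of dicts, best first, with "score" (0 to 1); they miss things now and then, are a little off and sometimes report something else, mostly with a low value. They report only what shows in the picture. A call takes as long as a camera call.
- spotter.recognise(target, camera): "extent" ([left, top, width, height] in pixels, round what is visible of it).
- spotter.outline_of(target, camera): "mask" (420x560 bool, what is visible of it) and "extent" ([left, top, width, height] in pixels, round what is visible of it).
- spotter.tip_of(target, camera): "centre" ([column, row] in pixels: a listed point, or the origin of a listed thing).
The state is a dict: "time": time; "qpos": joint angles; "qvel": joint speeds; "effort": joint torques, N m; "eef_pos": TCP position; "tcp_rot": TCP orientation; "contact_force": force on the tool from outside, world axes, zero at the start; "moment": the same for the moment, N m; "finger_gap": opening from 0.0 (shut) to 1.0 (fully open).
Only numpy, scipy, OpenCV 4.12 (cv2) and the standard library are available. Lean on these libraries where they do the work, as an engineer would, in place of code of your own. Each camera call takes 0.05 s, during which the arm holds its last target.

TASK

Clear up after cutting: lay the two long steel tubes on the notched tube rest, the thick one in the wide groove and the thin one in the narrow groove, centred along the groove; set them down rather than drop them, so that they lie still and do not roll. Put the dark steel channel offcut in the blue tray for steel scrap, and the two non-ferrous offcuts, the aluminium square tube and the copper pipe, in the yellow tray. Leave the paste tin and the wire brush where they are.

Things in the scene. Friction and masses are not known exactly. Their poses are not given: they have to be found in the camera images.
- thick_tube_mid (a point): Long thick tube of bright steel, 42 mm outside diameter, 150 mm long, about 0.4 kg, lying loose on the bench. This point is on its axis at mid length, 21 mm above the bench. Its own x axis runs along the tube; the roll about it means nothing. It belongs in the wide groove of the tube rest.
- thin_tube_mid (a point): Long thin tube of bright steel, 21 mm outside diameter, 150 mm long, about 0.2 kg, lying loose on the bench. This point is on its axis at mid length, 10.5 mm above the bench. Its own x axis runs along the tube; the roll about it means nothing. It belongs in the narrow groove of the tube rest.
- channel_mid (a point): Steel scrap: short offcut of dark steel U-channel, 70 mm long, 40 mm wide, 30 mm high, walls 5 mm thick, lying with its open side up, about 0.2 kg. This point is at its middle, half-way up (15 mm above the bench). Its own x axis runs along its 70 mm length, y across its width, z up.
- square_tube_mid (a point): Non-ferrous scrap: short offcut of pale aluminium square tube, 70 mm long, 30 mm by 30 mm in section, about 0.06 kg, lying on one side. This point is at its middle, half-way up (15 mm above the bench). Its own x axis runs along its 70 mm length.
- copper_pipe_mid (a point): Non-ferrous scrap: short offcut of reddish copper pipe, 60 mm long, 28 mm outside diameter, about 0.055 kg, lying on its side; it can roll. This point is on its axis at mid length, 14 mm above the bench. Its own x axis runs along the pipe; the roll about it means nothing.
- tube_rest: Fixed: base 150 (x) x 190 (y) x 8 mm, four wooden ribs along y, 8 mm thick, at x = -56, -30, 30, 56, tops 50 mm up. 90 degree V notches form two grooves along x: wide at y = -50 (52 across, 26 deep), narrow at y = +50 (28 across, 14 deep). A tube laid across all ribs has its axis 54 mm (thick, wide groove) or 51 mm (thin, narrow) up. Fingers fit between the middle ribs. Origin: underside centre.
- blue_tray: Blue open tray for steel scrap, fixed to the bench: 140 mm (x) by 200 mm (y) outside, 45 mm high, walls and floor 4 mm thick. Origin at the centre of its underside, at bench height; z up.
- yellow_tray: Yellow open tray for non-ferrous scrap, fixed to the bench: 140 mm (x) by 200 mm (y) outside, 45 mm high, walls and floor 4 mm thick; two offcuts lie side by side in it. Origin at the centre of its underside, at bench height; z up.
- paste_tin_mid (a point): Bystander, to be left alone: round green tin of cutting paste with a steel lid, 84 mm across, 57 mm high, loose on the bench. This point is at its centre, half-way up.
- wire_brush_mid (a point): Bystander, to be left alone: wire brush with wooden handle lying on its bristles, 270 mm long (150 mm towards its own -x, which is the handle, and 120 mm towards +x), 32 mm wide, 34 mm high, loose on the bench. This point is near its middle, half-way up.

How it is judged (in metres and radians):
At the end, for the whole second after the job is handed in: Each tube lies in its own groove: within 14 mm along it, 8 mm sideways, 7 mm in height and 7 degrees. The channel is in the blue tray, the aluminium and copper offcuts in the yellow tray (middle of each between the walls and below the rim). All five are at rest (x of thick_tube_mid in the frame of tube_rest between -0.014 and 0.014 m and y of thick_tube_mid in the frame of tube_rest between -0.058 and -0.042 m and z of thick_tube_mid in the frame of tube_rest between 0.0467 and 0.0607 m and angle between the x axis of each of thick_tube_mid, thin_tube_mid and the x axis of tube_rest, either way round below 0.12 rad and x of thin_tube_mid in the frame of tube_rest between -0.014 and 0.014 m and y of thin_tube_mid in the frame of tube_rest between 0.042 and 0.058 m and z of thin_tube_mid in the frame of tube_rest between 0.0438 and 0.0578 m and x of channel_mid in the frame of blue_tray between -0.064 and 0.064 m and y of channel_mid in the frame of blue_tray between -0.094 and 0.094 m and z of channel_mid in the frame of blue_tray between 0 and 0.042 m and x of square_tube_mid in the frame of yellow_tray between -0.064 and 0.064 m and y of square_tube_mid in the frame of yellow_tray between -0.094 and 0.094 m and z of square_tube_mid in the frame of yellow_tray between 0 and 0.042 m and x of copper_pipe_mid in the frame of yellow_tray between -0.064 and 0.064 m and y of copper_pipe_mid in the frame of yellow_tray between -0.094 and 0.094 m and z of copper_pipe_mid in the frame of yellow_tray between 0 and 0.042 m and linear speed of each of thick_tube, thin_tube, channel, square_tube, copper_pipe below 0.02 m/s and angular speed of each of thick_tube, thin_tube, channel, square_tube, copper_pipe below 0.5 rad/s); the robot touches nothing.
It fails at once if the thick tube is dropped on the rest or rolls off it (moves faster than 0.45 m/s there while not held: a fall of 10 mm) (x of thick_tube_mid in the frame of tube_rest between -0.1 and 0.1 m and y of thick_tube_mid in the frame of tube_rest between -0.12 and 0.12 m and z of thick_tube_mid in the frame of tube_rest below 0.1 m and contact force between thick_tube and the fingers below 0.2 N and linear speed of thick_tube above 0.45 m/s).
It fails at once if the thin tube is dropped on the rest or rolls off it (moves faster than 0.45 m/s there while not held: a fall of 10 mm) (x of thin_tube_mid in the frame of tube_rest between -0.1 and 0.1 m and y of thin_tube_mid in the frame of tube_rest between -0.12 and 0.12 m and z of thin_tube_mid in the frame of tube_rest below 0.1 m and contact force between thin_tube and the fingers below 0.2 N and linear speed of thin_tube above 0.45 m/s).
It fails at once if the paste tin is pushed more than 20 mm from its place (distance of paste_tin_mid from where it was at the start of the episode above 0.02 m).
It fails at once if the wire brush is pushed more than 20 mm from its place (distance of wire_brush_mid from where it was at the start of the episode above 0.02 m).
It also fails if it takes over 136 s, if anything falls off the work surface, if the arm or the gripper's body presses on something with over 40 N, if the wrist force passes 120 N, or if a joint passes its speed limit or range.

## Working session

There is one attempt and no reset: what is moved stays moved. The work goes in short steps, Python scripts to look and compute and a tool call to move; the robot and the scene stay as the last step left them, time stands still between calls to the robot, and variables do not carry over. Pictures are saved under pics/ and viewed, and the job is handed in when it is done.

Besides the shell and the picture viewer there is one more tool, called after "Call:" by a JSON object that holds its "name" and its "arguments", one argument or row to a line. jog_arm: Moves the arm, as the interface text tells. Its arguments: {"type":"object","properties":{"turn":{"type":"array","items":{"type":"array","items":{"type":"number"}}},"dp":{"type":"array","items":{"type":"array","items":{"type":"number"}}},"fingers":{"type":"array","items":{"type":"number"}}},"required":["turn","dp","fingers"]}

```bash
mkdir -p pics; ls; python3 - <<'E'
from station import state, cams, job, spotter
import cv2
s=state();print(s)
for n in("scene","top","wrist"):
    print(n,cams.camera_info(n))
    im=cams.read_camera(n);cv2.imwrite(f"pics/{n}0.png",im[:,:,::-1])
E
```

```text
pics
{'time': 0.0, 'qpos': array([-1.47231049e+00,  2.91251614e-01, -1.54105679e-01,  1.12666748e+00,
       -2.08409376e-05,  1.43147080e+00]), 'qvel': array([ 8.30199528e-04, -4.78752270e-04,  6.29767099e-04, -5.93234220e-04,
       -1.07924095e-03,  7.27132649e-06]), 'effort': array([ 1.59613068e-03, -5.37143898e+01,  3.31370223e+01,  1.56687334e-02,
       -2.25713384e-04, -3.17014894e-06]), 'eef_pos': array([ 123.6451385 , -510.02537607,  404.15475231]), 'tcp_rot': array([ 0.7021153 ,  0.0843154 , -0.7021123 ,  0.08344664]), 'contact_force': array([ 0.37069455, -0.42102398, -0.30580284]), 'moment': array([-0.04379244,  0.04721271, -0.0099361 ]), 'finger_gap': 0.9963488504286654}
scene {'vfov': 51.33760411013464, 'cx': 277.9136955566352, 'cy': 207.53995718885452, 'rvec': array([ 1.78144478,  2.02908888, -0.59877533]), 'tvec': array([  83.43126222, -393.11529941, 1588.36313164])}
top {'vfov': 53.98293664317295, 'cx': 278.25332505886394, 'cy': 211.80535949970397, 'rvec': array([ 2.17907928, -2.1977668 ,  0.06257668]), 'tvec': array([   4.89816502,  517.26358041, 1319.09524284])}
wrist {'vfov': 68.76271187130709, 'cx': 275.26607982627746, 'cy': 208.28519122499765, 'rvec': array([-2.27099737,  1.78339585,  0.27750674]), 'tvec': array([-523.28464034,  -39.81587258,  380.33542889])}
```

View pics/top0.png

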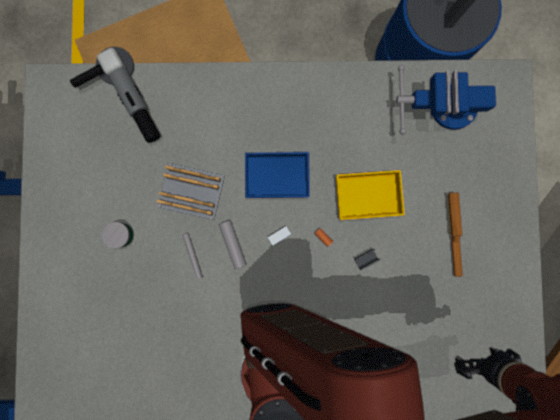

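View pics/scene0.png

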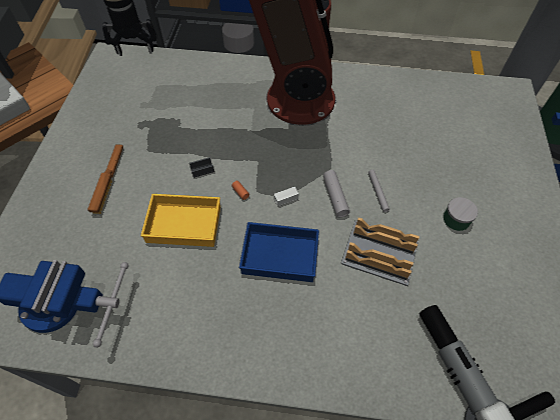

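View pics/wrist0.png

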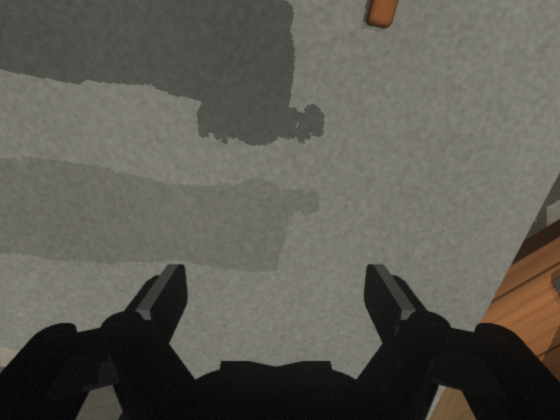

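```bash
cat > h.py <<'E'
from station import state, cams, job, spotter
import numpy as np, cv2
from scipy.spatial.transform import Rotation as R
from scipy.optimize import minimize
def K(i): 
    f=210/np.tan(np.radians(i["vfov"])/2); return np.array([[f,0,i["cx"]],[0,f,i["cy"]],[0,0,1.]])
def proj(i,P): return cv2.projectPoints(np.asarray(P,float).reshape(-1,1,3),i["rvec"],i["tvec"],K(i),None)[0].reshape(-1,2)
def ray(i,uv,z):
    Rm=cv2.Rodrigues(i["rvec"])[0];c=-Rm.T@i["tvec"]
    d=Rm.T@np.linalg.inv(K(i))@np.array([uv[0],uv[1],1.]);return c+d*(z-c[2])/d[2]
def box(L,W,H): return np.array([[a*L/2,b*W/2,c*H] for a in(-1,1) for b in(-1,1) for c in(0,1)])
def cyl(L,D): 
    t=np.linspace(0,2*np.pi,24,endpoint=False);return np.array([[a*L/2,D/2*np.cos(u),D/2+D/2*np.sin(u)] for a in(-1,1) for u in t])
M={"thick_tube_mid":cyl(150,42),"thin_tube_mid":cyl(150,21),"channel_mid":box(70,40,30),"square_tube_mid":box(70,30,30),"copper_pipe_mid":cyl(60,28),
"tube_rest":box(150,190,8),"blue_tray":box(140,200,45),"yellow_tray":box(140,200,45),
"paste_tin_mid":np.array([[42*np.cos(u),42*np.sin(u),z] for z in(0,57) for u in np.linspace(0,6.28,32)]),"wire_brush_mid":box(270,32,34)-np.array([15,0,0])}
def sil(i,P):
    m=np.zeros((420*4,560*4),np.uint8);h=cv2.convexHull(((proj(i,P)+.5)*4).astype(np.float32))
    cv2.fillConvexPoly(m,h.astype(np.int32),255);return cv2.resize(m,(560,420),interpolation=cv2.INTER_AREA)/255.
def pose(name,p):
    c,s=np.cos(p[2]),np.sin(p[2]);return M[name]@np.array([[c,s,0],[-s,c,0],[0,0,1]])+np.array([p[0],p[1],0])
def fit(name,obs,p0):
    # obs: list (info, mask)
    f=lambda q:sum(np.abs(sil(i,pose(name,[q[0],q[1],q[2]/50]))-m).sum() /max(m.sum(),1) for i,m in obs)
    best=None
    for dy in (0,np.pi/2):
        x0=np.array([p0[0],p0[1],(p0[2]+dy)*50])
        r=minimize(f,x0,method="Nelder-Mead",options=dict(initial_simplex=x0+np.array([[0,0,0],[12,0,0],[0,12,0],[0,0,12]]),xatol=.1,fatol=1e-4,maxiter=200))
        if best is None or r.fun<best.fun: best=r
    return np.array([best.x[0],best.x[1],best.x[2]/50]),best.fun
def yaw0(i,m,z):
    ys,xs=np.nonzero(m);c=np.array([xs.mean(),ys.mean()]);d=np.linalg.svd(np.c_[xs,ys]-c,full_matrices=False)[2][0]
    a=ray(i,c,z);b=ray(i,c+20*d,z);return [a[0],a[1],np.arctan2(*(b-a)[[1,0]])]
E
python3 - <<'E'
from h import *
I={n:cams.camera_info(n) for n in("top","scene")}
ims={n:cams.read_camera(n) for n in I}
import pickle
res={}
for o in M:
    obs=[];p0=None;sc=[]
    for n in I:
        r=spotter.outline_of(o,n)
        if not r: sc.append((n,None));continue
        sc.append((n,round(r[0]["score"],2),r[0]["extent"]))
        m=r[0]["mask"]
        if m.sum()<15: continue
        obs.append((I[n],m.astype(float)))
        if p0 is None:p0=yaw0(I[n],m,M[o][:,2].max()/2)
    if not obs: print(o,sc);continue
    p,e=fit(o,obs,p0);res[o]=p
    per=[fit(o,[ob],p)[0].round(1) for ob in obs]
    print(o,p.round(1)[:2],np.degrees(p[2]).round(1),round(e/len(obs),3),sc,[(q[:2],np.degrees(q[2]).round()) for q in per])
pickle.dump(res,open("res.pkl","wb"))
for n in I:
    im=ims[n][:,:,::-1].copy()
    for o in res: cv2.polylines(im,[cv2.convexHull(proj(I[n],pose(o,res[o])).astype(np.float32)).astype(int)],True,(255,0,255),1)
    cv2.imwrite(f"pics/{n}_fit.png",im[100:300] if 0 else im)
print(state()["time"])
E
```

```text
thick_tube_mid [413.8 147.5] 19.7 0.068 [('top', 0.92, [217.5, 220.6, 29.1, 49.6]), ('scene', 0.8, [324.3, 169.6, 23.4, 47.9])] [(array([414.6, 147.9]), np.float64(17.0)), (array([412.1, 146.7]), np.float64(17.0))]
thin_tube_mid [378.5 278.4] -161.1 0.178 [('top', 0.55, [184.1, 233.7, 15.9, 45.5]), ('scene', 0.57, [372.4, 171.9, 17.5, 38.1])] [(array([379.4, 279.2]), np.float64(-160.0)), (array([376.7, 277.8]), np.float64(-160.0))]
channel_mid [ 363.4 -283.3] 297.2 0.137 [('top', 0.51, [357.1, 251.3, 20.5, 20.4]), ('scene', 0.63, [190.6, 156.8, 22.9, 20.9])] [(array([ 363.1, -281.1]), np.float64(298.0)), (array([ 362. , -286.1]), np.float64(476.0))]
square_tube_mid [441.9  -1.7] 121.8 0.635 [('top', 0.73, [268.4, 227.9, 21.2, 15.8]), ('scene', 0.6, [342.0, 218.4, 75.2, 68.0])] [(array([441.9,  -1.7]), np.float64(120.0)), (array([422.7,  -2.7]), np.float64(183.0))]
copper_pipe_mid [ 434.4 -144.5] 43.7 0.078 [('top', 0.49, [314.4, 227.3, 18.5, 20.9]), ('scene', None)] [(array([ 434.4, -144.5]), np.float64(46.0))]
tube_rest [584.5 285.5] 167.2 0.059 [('top', None), ('scene', 0.61, [344.
[... 177 characters left out ...]
 80.3, 59.6])] [(array([636.4,   2. ]), np.float64(183.0)), (array([633.4,   1.6]), np.float64(0.0))]
yellow_tray [ 555.6 -293. ] 125.3 3.459 [('top', 0.6, [336.5, 169.5, 70.4, 50.9]), ('scene', 0.19, [327.7, 171.4, 19.3, 45.0])] [(array([ 569.1, -294. ]), np.float64(183.0)), (array([-1004.4,   115. ]), np.float64(63.0))]
paste_tin_mid [445.7 512.3] -33.5 0.053 [('top', None), ('scene', 0.89, [443.9, 197.0, 32.5, 35.8])] [(array([445.7, 512.3]), np.float64(-34.0))]
wire_brush_mid [ 429.1 -573.7] -176.5 0.377 [('top', 0.83, [446.0, 193.7, 14.7, 80.9]), ('scene', 0.7, [87.9, 140.5, 33.6, 73.6])] [(array([ 429.1, -573.7]), np.float64(-178.0)), (array([ 420.6, -575.5]), np.float64(-178.0))]
1.25
```

View pics/top_fit.png

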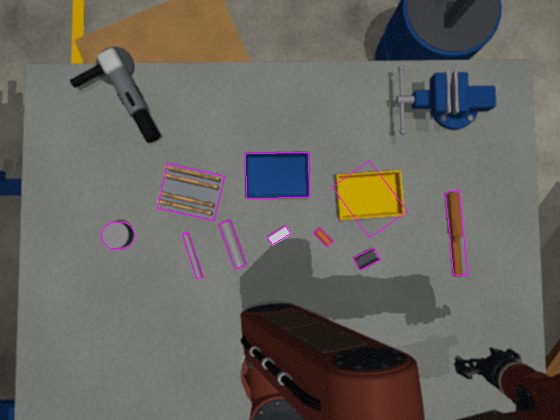

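View pics/scene_fit.png

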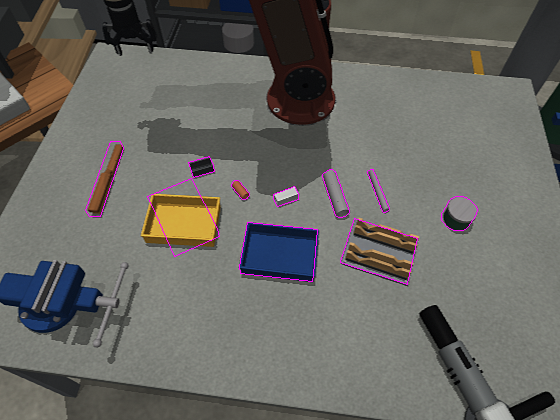

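```bash
python3 - <<'E'
from h import *
import pickle
res=pickle.load(open("res.pkl","rb"))
i=cams.camera_info("top");im=cams.read_camera("top")
r=spotter.outline_of("yellow_tray","top")[0]
p,e=fit("yellow_tray",[(i,r["mask"].astype(float))],[567,-294,0]);print(p,np.degrees(p[2]),e)
res["yellow_tray"]=p;pickle.dump(res,open("res.pkl","wb"))
s=cv2.imread("pics/scene0.png")
a=cv2.resize(s[205:290,330:430],None,fx=6,fy=6,interpolation=cv2.INTER_CUBIC)
cv2.imwrite("pics/restz.png",a)
E
```

```text
Traceback (most recent call last):
IndexError: list index out of range
```

```bash
python3 - <<'E'
from h import *
import pickle
res=pickle.load(open("res.pkl","rb"))
for n in("top","scene"):
  i=cams.camera_info(n);im=cv2.imread(f"pics/{n}0.png")
  h=cv2.cvtColor(im,cv2.COLOR_BGR2HSV)
  m=cv2.inRange(h,(18,140,60),(35,255,255));m[:, :130 if n=="scene" else 300]=0
  k,l,st,_=cv2.connectedComponentsWithStats(m);j=1+st[1:,4].argmax();m=(l==j).astype(np.uint8)
  c=cv2.findContours(m,cv2.RETR_EXTERNAL,cv2.CHAIN_APPROX_NONE)[0][0];m=cv2.fillConvexPoly(m*0,cv2.convexHull(c),1)
  p,e=fit("yellow_tray",[(i,m.astype(float))],[567,-294,0]);print(n,st[j],p,np.degrees(p[2]),e)
  if n=="top": res["yellow_tray"]=p
pickle.dump(res,open("res.pkl","wb"))
s=cv2.imread("pics/scene0.png")
a=cv2.resize(s[205:290,330:430],None,fx=6,fy=6,interpolation=cv2.INTER_CUBIC)
cv2.imwrite("pics/restz.png",a)
E
```

```text
top [ 336  170   69   50 2997] [ 5.68394199e+02 -2.93810919e+02  6.41669882e-02] 3.6764976061337893 0.0495239548949648
scene [ 141  194   79   53 3550] [ 5.67258029e+02 -2.94246144e+02  6.17928673e-02] 3.5404705031451718 0.036718187000527036
```

View pics/restz.png

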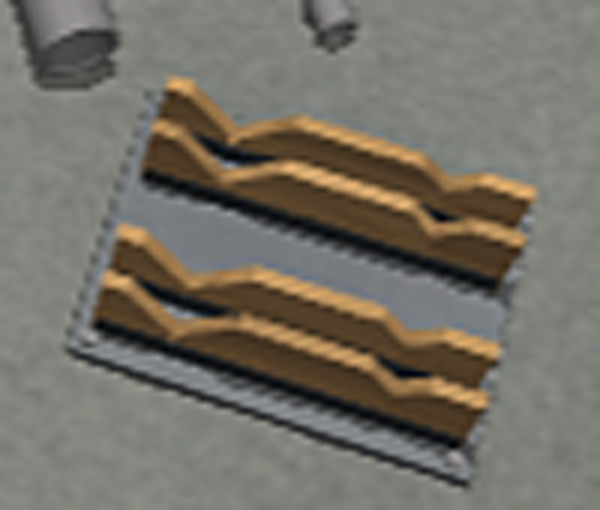

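```bash
python3 - <<'E'
from h import *
s=state();Rt=R.from_quat(s["tcp_rot"]).as_matrix();print(Rt.round(3))
i=cams.camera_info("wrist");Rm=cv2.Rodrigues(i["rvec"])[0];c=-Rm.T@i["tvec"];print("cam in tool",Rt.T@(c-s["eef_pos"]),"fwd in tool",Rt.T@Rm.T[:,2],"x",Rt.T@Rm.T[:,0])
print("jaw yaw",np.degrees(np.arctan2(Rt[1,1],Rt[0,1])),s["time"])
import pickle
for o,p in pickle.load(open("res.pkl","rb")).items(): print(o,p[:2].round(1),np.degrees(p[2]).round(1))
E
```

```text
[[-0.     0.236 -0.972]
 [-0.    -0.972 -0.236]
 [-1.     0.     0.   ]]
cam in tool [ 30.20371154  -1.21324825 -77.84639865] fwd in tool [9.53076248e-01 5.14158811e-04 3.02729914e-01] x [-8.66590090e-05  9.99998980e-01 -1.42557978e-03]
jaw yaw -76.3755091752698 1.35
thick_tube_mid [413.8 147.5] 19.7
thin_tube_mid [378.5 278.4] -161.1
channel_mid [ 363.4 -283.3] 297.2
square_tube_mid [441.9  -1.7] 121.8
copper_pipe_mid [ 434.4 -144.5] 43.7
tube_rest [584.5 285.5] 167.2
blue_tray [634.3   2. ] 0.6
yellow_tray [ 568.4 -293.8] 3.7
paste_tin_mid [445.7 512.3] -33.5
wire_brush_mid [ 429.1 -573.7] -176.5
```

Call:
{"name": "jog_arm", "arguments": {
  "turn": [
    [0, 0, 103.6],
    [0, 0, 103.6],
    [0, 0, 103.6],
    [0, 0, 103.6],
    [0, 0, 103.6],
    [0, 0, 103.6],
    [0, 0, 103.6],
    [0, 0, 103.6],
    [0, 0, 103.6],
    [0, 0, 103.6],
    [0, 0, 103.6],
    [0, 0, 103.6]
  ],
  "dp": [
    [24, 22.7, -10],
    [24, 22.7, -10],
    [24, 22.7, -10],
    [24, 22.7, -10],
    [24, 22.7, -10],
    [24, 22.7, -10],
    [24, 22.7, -10],
    [24, 22.7, -10],
    [24, 22.7, -10],
    [24, 22.7, -10],
    [24, 22.7, -10],
    [24, 22.7, -10]
  ],
  "fingers": [100, 100, 100, 100, 100, 100, 100, 100, 100, 100, 100, 100]
}}

```text
time: 2.85
eef_pos: [363.7, -283.3, 304.7]
tcp_rot: [0.369, 0.603, -0.369, 0.603]
contact_force: [-0.4, 0.5, -0.5]
finger_gap: 0.997
```

```bash
cat >> h.py <<'E'
def tool():
    s=state();Rt=R.from_quat(s["tcp_rot"]).as_matrix()
    return s,np.degrees(np.arctan2(Rt[1,1],Rt[0,1]))
def look(o,p0,tag,zoff=0):
    i=cams.camera_info("wrist");im=cams.read_camera("wrist")[:,:,::-1].copy()
    s,j=tool();r=spotter.outline_of(o,"wrist")
    print("t",s["time"],"tcp",s["eef_pos"].round(1),"jaw",round(j,1),"gap",round(s["finger_gap"],3),"F",s["contact_force"].round(1))
    for x in r[:2]: print(o,round(x["score"],2),x["extent"])
    if r:
        m=r[0]["mask"].astype(float);p,e=fit(o,[(i,m)],p0)
        print("FIT",p[:2].round(1),"yaw",np.degrees(p[2]).round(1)%180,"err",round(e,3))
        cv2.polylines(im,[cv2.convexHull(proj(i,pose(o,p)).astype(np.float32)).astype(int)],True,(255,0,255),1)
        c=cv2.findContours(r[0]["mask"].astype(np.uint8),cv2.RETR_EXTERNAL,cv2.CHAIN_APPROX_NONE)[0];cv2.drawContours(im,c,-1,(0,255,0),1)
    cv2.imwrite(f"pics/{tag}.png",im)
E
python3 -c "
from h import *
look('channel_mid',[363,-283,-1.1],'ch1')"
```

```text
t 2.9 tcp [ 363.7 -283.2  304.7] jaw 27.1 gap 1.0 F [-0.5  0.1 -0.2]
channel_mid 0.58 [251.4, 160.7, 48.2, 81.5]
channel_mid 0.33 [347.0, 178.9, 212.4, 239.8]
FIT [ 363.  -280.1] yaw 118.5 err 0.142
```

View pics/ch1.png

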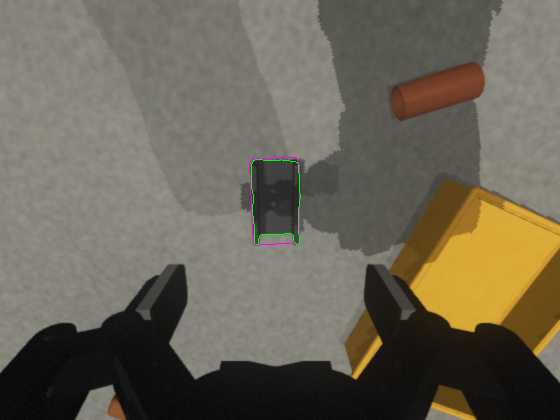

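Call:
{"name": "jog_arm", "arguments": {
  "turn": [
    [0, 0, 1],
    [0, 0, 1],
    [0, 0, 1],
    [0, 0, 1],
    [0, 0, 1],
    [0, 0, 1],
    [0, 0, 1],
    [0, 0, 1],
    [0, 0, 1],
    [0, 0, 1],
    [0, 0, 1],
    [0, 0, 1]
  ],
  "dp": [
    [0, 0.2, -6],
    [0, 0.2, -11],
    [0, 0.2, -13],
    [0, 0.2, -13],
    [0, 0.2, -13],
    [0, 0.2, -13],
    [0, 0.2, -13],
    [0, 0.2, -13],
    [0, 0.2, -13],
    [0, 0.2, -11],
    [0, 0.2, -6],
    [0, 0.2, -2]
  ],
  "fingers": [100, 100, 100, 100, 0, 0, 0, 0, 0, 0, 0, 0]
}}

```text
time: 4.45
eef_pos: [363.6, -281.2, 286.7]
tcp_rot: [0.363, 0.606, -0.363, 0.607]
contact_force: [0.1, -0.3, -2.2]
finger_gap: 0.459
```

Call:
{"name": "jog_arm", "arguments": {
  "turn": [
    [0, 0, 0],
    [0, 0, 0],
    [0, 0, 0],
    [0, 0, 0],
    [0, 0, 0],
    [0, 0, 0],
    [0, 0, 0],
    [0, 0, 0],
    [0, 0, 0],
    [0, 0, 0],
    [0, 0, 0],
    [0, 0, 0]
  ],
  "dp": [
    [27, 28.3, 0],
    [27, 28.3, 0],
    [27, 28.3, 0],
    [27, 28.3, 0],
    [27, 28.3, 0],
    [27, 28.3, 0],
    [27, 28.3, 0],
    [27, 28.3, 0],
    [27, 28.3, -6],
    [27, 28.3, -9],
    [27, 28.3, -10.2],
    [27, 28.3, -10.2]
  ],
  "fingers": [0, 0, 0, 0, 0, 0, 0, 0, 0, 0, 0, 0]
}}

```text
time: 5.95
eef_pos: [633.3, 0.9, 182.9]
tcp_rot: [0.363, 0.607, -0.363, 0.606]
contact_force: [1.1, 0.3, -2.0]
finger_gap: 0.459
```

Call:
{"name": "jog_arm", "arguments": {
  "turn": [
    [0, 0, 0],
    [0, 0, 0],
    [0, 0, 0],
    [0, 0, 0],
    [0, 0, 0],
    [0, 0, 0],
    [0, 0, 4],
    [0, 0, 4],
    [0, 0, 4],
    [0, 0, 4],
    [0, 0, 4],
    [0, 0, 4]
  ],
  "dp": [
    [0, 0, -0.2],
    [0, 0, -0.2],
    [0, 0, -0.2],
    [0, 0, -0.2],
    [0, 0, 6],
    [0, 0, 12.2],
    [-6, 0, 12.2],
    [-12, 0, 12.2],
    [-17, 0, 12.2],
    [-19, 0, 12.2],
    [-19, 0, 12.2],
    [-19, 0, 12.2]
  ],
  "fingers": [0, 100, 100, 100, 100, 100, 100, 100, 100, 100, 100, 100]
}}

```text
time: 7.45
eef_pos: [444.8, 1.7, 305.1]
tcp_rot: [0.342, 0.619, -0.341, 0.62]
contact_force: [0.3, 0.5, 0.4]
finger_gap: 1.001
```

```bash
python3 -c "
from h import *
look('square_tube_mid',[442,-2,2.12],'sq1')"
```

```text
t 7.5 tcp [444.9   1.7 304.9] jaw 32.2 gap 0.999 F [ 0.4 -0.3  0. ]
square_tube_mid 0.77 [249.5, 159.4, 39.7, 87.0]
FIT [4.411e+02 4.000e-01] yaw 121.10000000000002 err 0.038
```

View pics/sq1.png

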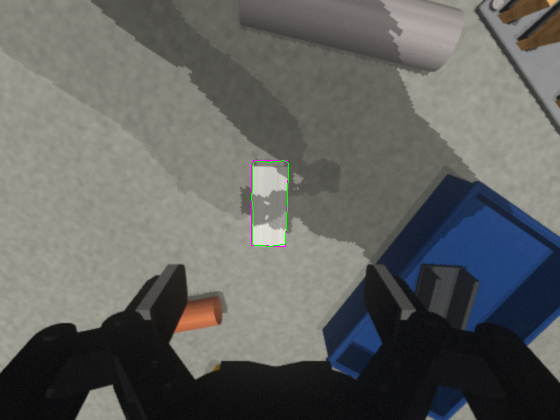

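Call:
{"name": "jog_arm", "arguments": {
  "turn": [
    [0, 0, -1],
    [0, 0, -1],
    [0, 0, -1],
    [0, 0, -1],
    [0, 0, -1],
    [0, 0, -1],
    [0, 0, -1],
    [0, 0, -1],
    [0, 0, -1],
    [0, 0, -1],
    [0, 0, -1],
    [0, 0, -1]
  ],
  "dp": [
    [-0.3, -0.1, -6],
    [-0.3, -0.1, -11],
    [-0.3, -0.1, -13],
    [-0.3, -0.1, -13],
    [-0.3, -0.1, -13],
    [-0.3, -0.1, -13],
    [-0.3, -0.1, -13],
    [-0.3, -0.1, -13],
    [-0.3, -0.1, -13],
    [-0.3, -0.1, -11],
    [-0.3, -0.1, -6],
    [-0.3, -0.1, -2]
  ],
  "fingers": [100, 100, 100, 100, 0, 0, 0, 0, 0, 0, 0, 0]
}}

```text
time: 9.05
eef_pos: [440.6, 0.8, 286.6]
tcp_rot: [0.347, 0.616, -0.347, 0.616]
contact_force: [1.2, 0.1, -0.3]
finger_gap: 0.343
```

Call:
{"name": "jog_arm", "arguments": {
  "turn": [
    [0, 0, 62.5],
    [0, 0, 62.5],
    [0, 0, 62.5],
    [0, 0, 62.5],
    [0, 0, 62.5],
    [0, 0, 62.5],
    [0, 0, 62.5],
    [0, 0, 62.5],
    [0, 0, 62.5],
    [0, 0, 62.5],
    [0, 0, 62.5],
    [0, 0, 62.5]
  ],
  "dp": [
    [13, -33.6, 0],
    [13, -33.6, 0],
    [13, -33.6, 0],
    [13, -33.6, 0],
    [13, -33.6, 0],
    [13, -33.6, 0],
    [13, -33.6, 0],
    [13, -33.6, 0],
    [13, -33.6, -6],
    [13, -33.6, -9],
    [13, -33.6, -10.2],
    [13, -33.6, -10.4]
  ],
  "fingers": [0, 0, 0, 0, 0, 0, 0, 0, 0, 0, 0, 0]
}}

```text
time: 10.55
eef_pos: [570.8, -334.5, 181.1]
tcp_rot: [-0.023, 0.707, 0.023, 0.707]
contact_force: [-0.7, 0.0, -1.1]
finger_gap: 0.343
```

Call:
{"name": "jog_arm", "arguments": {
  "turn": [
    [0, 0, 0],
    [0, 0, 0],
    [0, 0, 0],
    [0, 0, 0],
    [0, 0, 0],
    [0, 0, 41],
    [0, 0, 41],
    [0, 0, 41],
    [0, 0, 41],
    [0, 0, 41],
    [0, 0, 41],
    [0, 0, 41]
  ],
  "dp": [
    [0, 0, 0],
    [0, 0, 0],
    [0, 0, 0],
    [0, 0, 6],
    [0, 0, 12.4],
    [-13.6, 19.1, 12.4],
    [-13.6, 19.1, 12.4],
    [-13.6, 19.1, 12.4],
    [-13.6, 19.1, 12.4],
    [-13.6, 19.1, 12.4],
    [-13.6, 19.1, 12.4],
    [-13.6, 19.1, 12.4]
  ],
  "fingers": [60, 60, 60, 60, 60, 100, 100, 100, 100, 100, 100, 100]
}}

```text
time: 12.05
eef_pos: [435.4, -145.1, 304.9]
tcp_rot: [-0.269, 0.654, 0.268, 0.654]
contact_force: [0.1, 0.2, 0.7]
finger_gap: 0.994
```

```bash
python3 -c "
from h import *
look('copper_pipe_mid',[434,-144,.77],'cu1')"
```

```text
t 12.1 tcp [ 435.3 -145.   304.7] jaw 134.6 gap 1.001 F [-0.2  0.6  1. ]
copper_pipe_mid 0.76 [263.1, 167.6, 28.3, 73.8]
FIT [ 434.7 -142.4] yaw 44.19999999999999 err 0.024
```

View pics/cu1.png

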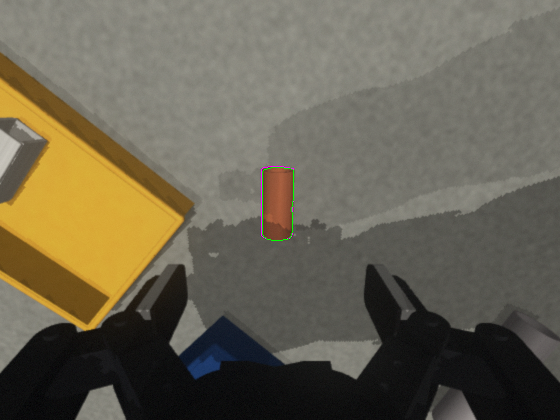

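Call:
{"name": "jog_arm", "arguments": {
  "turn": [
    [0, 0, 0],
    [0, 0, 0],
    [0, 0, 0],
    [0, 0, 0],
    [0, 0, 0],
    [0, 0, 0],
    [0, 0, 0],
    [0, 0, 0],
    [0, 0, 0],
    [0, 0, 0],
    [0, 0, 0],
    [0, 0, 0]
  ],
  "dp": [
    [0, 0.2, -4],
    [0, 0.2, -9],
    [0, 0.2, -13],
    [0, 0.2, -13],
    [0, 0.2, -13],
    [0, 0.2, -13],
    [0, 0.2, -13],
    [0, 0.2, -13],
    [0, 0.2, -13],
    [0, 0.2, -11],
    [0, 0.2, -6],
    [0, 0.2, -2]
  ],
  "fingers": [70, 70, 70, 70, 0, 0, 0, 0, 0, 0, 0, 0]
}}

```text
time: 13.65
eef_pos: [434.9, -142.3, 287.8]
tcp_rot: [-0.27, 0.653, 0.268, 0.655]
contact_force: [0.5, 0.4, -0.3]
finger_gap: 0.303
```

Call:
{"name": "jog_arm", "arguments": {
  "turn": [
    [0, 0, -41],
    [0, 0, -41],
    [0, 0, -41],
    [0, 0, -41],
    [0, 0, -41],
    [0, 0, -41],
    [0, 0, -41],
    [0, 0, -41],
    [0, 0, -41],
    [0, 0, -41],
    [0, 0, -41],
    [0, 0, -41]
  ],
  "dp": [
    [13.1, -11, 0],
    [13.1, -11, 0],
    [13.1, -11, 0],
    [13.1, -11, 0],
    [13.1, -11, 0],
    [13.1, -11, 0],
    [13.1, -11, -3],
    [13.1, -11, -6],
    [13.1, -11, -9],
    [13.1, -11, -10.3],
    [13.1, -11, -10.5],
    [13.1, -11, -10.5]
  ],
  "fingers": [0, 0, 0, 0, 0, 0, 0, 0, 0, 0, 0, 0]
}}

```text
time: 15.15
eef_pos: [565.8, -252.2, 180.8]
tcp_rot: [-0.024, 0.706, 0.023, 0.707]
contact_force: [-0.0, -0.4, -1.0]
finger_gap: 0.307
```

Call:
{"name": "jog_arm", "arguments": {
  "turn": [
    [0, 0, 0],
    [0, 0, 0],
    [0, 0, 0],
    [0, 0, 0],
    [0, 0, 0],
    [0, 0, 15],
    [0, 0, 15],
    [0, 0, 15],
    [0, 0, 15],
    [0, 0, 15],
    [0, 0, 15],
    [0, 0, 15]
  ],
  "dp": [
    [0, 0, 0],
    [0, 0, 0],
    [0, 0, 0],
    [0, 0, 6],
    [0, 0, 12.4],
    [-15.2, 39.9, 12.4],
    [-15.2, 39.9, 12.4],
    [-15.2, 39.9, 12.4],
    [-15.2, 39.9, 12.4],
    [-15.2, 39.9, 12.4],
    [-15.2, 39.9, 12.4],
    [-15.2, 39.9, 12.4]
  ],
  "fingers": [60, 60, 60, 60, 60, 100, 100, 100, 100, 100, 100, 100]
}}

```text
time: 16.65
eef_pos: [412.6, 148.6, 304.0]
tcp_rot: [-0.115, 0.697, 0.115, 0.698]
contact_force: [0.3, 0.2, 0.1]
finger_gap: 1.001
```

```bash
python3 -c "
from h import *
cv2.imwrite('pics/top1.png',cams.read_camera('top')[:,:,::-1])
look('thick_tube_mid',[413.8,147.5,.32],'tk1')"
```

```text
t 16.75 tcp [411.6 150.2 303.9] jaw 109.0 gap 1.0 F [-0.8 -0.9  0.1]
thick_tube_mid 0.72 [242.7, 115.4, 54.1, 184.5]
FIT [413.2 150.8] yaw 20.0 err 0.015
```

View pics/tk1.png

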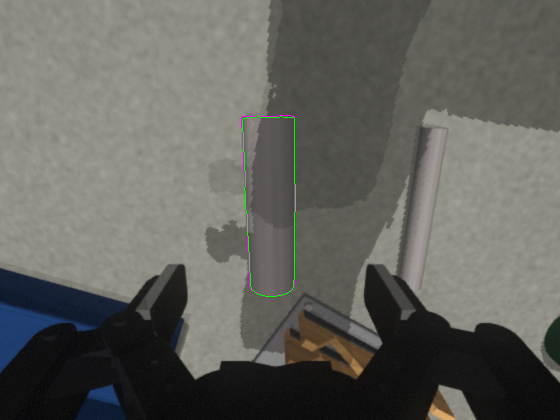

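View pics/top1.png

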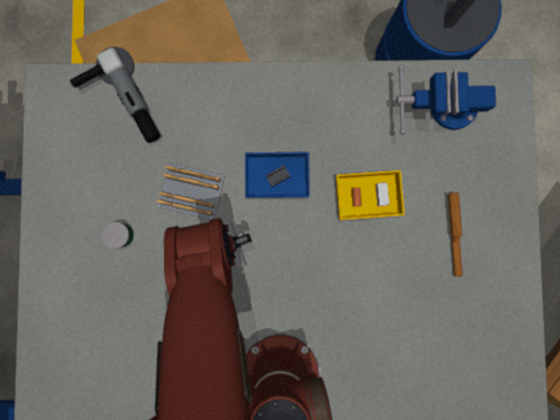

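Call:
{"name": "jog_arm", "arguments": {
  "turn": [
    [0, 0, -32],
    [0, 0, -32],
    [0, 0, -32],
    [0, 0, -32],
    [0, 0, -32],
    [0, 0, -32],
    [0, 0, -32],
    [0, 0, -32]
  ],
  "dp": [
    [17, 13.8, 6],
    [17, 13.8, 6],
    [17, 13.8, 6],
    [17, 13.8, 6],
    [17, 13.8, 6],
    [17, 13.8, 6],
    [17, 13.8, 6],
    [17, 13.8, 6]
  ],
  "fingers": [100, 100, 100, 100, 100, 100, 100, 100]
}}

```text
time: 17.8
eef_pos: [583.3, 284.1, 363.9]
tcp_rot: [0.082, 0.702, -0.082, 0.702]
contact_force: [-0.2, 0.6, 0.1]
finger_gap: 0.998
```

```bash
python3 -c "
from h import *
look('tube_rest',[584.5,285.5,-.223],'rs1')"
```

```text
t 17.85 tcp [583.4 284.3 363.9] jaw 76.7 gap 1.0 F [ 0.7 -0.4  0.7]
tube_rest 0.6 [186.0, 117.4, 190.4, 139.1]
FIT [588.7 289.2] yaw 166.7 err 0.044
```

View pics/rs1.png

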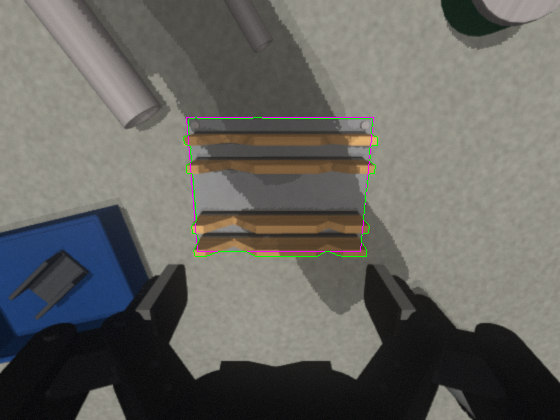

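```bash
cat >> h.py <<'E'
RP=np.array([[-95,8],[95,8],[95,50],[64,50],[50,36],[36,50],[-24,50],[-50,24],[-76,50],[-95,50]],float)
def restpolys(p):
    c,s=np.cos(p[2]),np.sin(p[2]);T=np.array([[c,s,0],[-s,c,0],[0,0,1]]);o=np.array([p[0],p[1],0])
    L=[np.c_[np.full(len(RP),x+d),RP] @T+o for x in(-56,-30,30,56) for d in(-4,4)]
    tops=[]
    for x in(-56,-30,30,56):
        for k in range(2,9):
            a,b=RP[k],RP[k+1]
            tops.append(np.array([[x-4,*a],[x+4,*a],[x+4,*b],[x-4,*b]])@T+o)
    return L,tops
def silrest(i,p):
    m=np.zeros((420*4,560*4),np.uint8)
    cv2.fillConvexPoly(m,cv2.convexHull(((proj(i,pose("tube_rest",p))+.5)*4).astype(np.float32)).astype(np.int32),255)
    L,t=restpolys(p)
    for q in L+t: cv2.fillPoly(m,[((proj(i,q)+.5)*4).astype(np.int32)],255)
    return cv2.resize(m,(560,420),interpolation=cv2.INTER_AREA)/255.
def fitrest(obs,p0):
    f=lambda q:sum(np.abs(silrest(i,[q[0],q[1],q[2]/50])-m).sum()/m.sum() for i,m in obs)
    x0=np.array([p0[0],p0[1],p0[2]*50])
    r=minimize(f,x0,method="Nelder-Mead",options=dict(initial_simplex=x0+np.array([[0,0,0],[8,0,0],[0,8,0],[0,0,4]]),xatol=.1,fatol=1e-4))
    return np.array([r.x[0],r.x[1],r.x[2]/50]),r.fun
E
python3 - <<'E'
from h import *
o={}
for n in("wrist","scene","top"):
    i=cams.camera_info(n);im=cams.read_camera(n)[:,:,::-1].copy();r=spotter.outline_of("tube_rest",n)
    if not r: continue
    o[n]=(i,r[0]["mask"].astype(float));p,e=fitrest([o[n]],[586,287,-.223]);print(n,p[:2].round(1),np.degrees(p[2]).round(2),round(e,3),round(r[0]["score"],2))
    if n=="wrist":
        print(tool()[0]["eef_pos"],tool()[1])
        for q in restpolys(p)[0]: cv2.polylines(im,[proj(i,q).astype(int)],True,(255,0,255),1)
        cv2.imwrite("pics/rs2.png",cv2.resize(im[80:300,160:420],None,fx=3,fy=3)[:600,:780])
E
```

```text
scene [586.7 283.8] -13.14 0.037 0.87
top [589.8 285.6] -13.33 0.417 0.91
```

```bash
python3 - <<'E'
from h import *
for k in range(3):
    i=cams.camera_info("wrist");im=cams.read_camera("wrist")[:,:,::-1].copy();r=spotter.outline_of("tube_rest","wrist")
    if r and r[0]["score"]>.4: break
print(tool()[0]["eef_pos"],tool()[1])
p,e=fitrest([(i,r[0]["mask"].astype(float))],[586,287,-.223]);print(p[:2].round(1),np.degrees(p[2]).round(2),round(e,3),round(r[0]["score"],2))
for q in restpolys(p)[0]: cv2.polylines(im,[proj(i,q).astype(int)],True,(255,0,255),1)
cv2.imwrite("pics/rs2.png",cv2.resize(im[80:280,160:420],None,fx=3,fy=3))
E
```

```text
[583.66981007 284.82301119 363.67890113] 76.72953753511526
[588.9 288.9] -13.33 0.042 0.85
```

View pics/rs2.png

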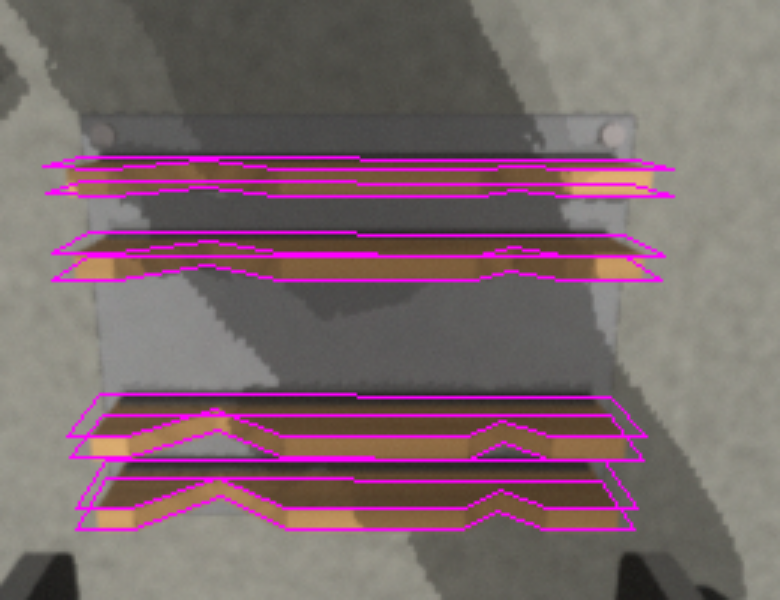

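Call:
{"name": "jog_arm", "arguments": {
  "turn": [
    [0, 0, 33.3],
    [0, 0, 33.3],
    [0, 0, 33.3],
    [0, 0, 33.3],
    [0, 0, 33.3],
    [0, 0, 33.3],
    [0, 0, 33.3],
    [0, 0, 33.3],
    [0, 0, 33.3],
    [0, 0, 33.3]
  ],
  "dp": [
    [-17, -13.4, -6],
    [-17, -13.4, -6],
    [-17, -13.4, -6],
    [-17, -13.4, -6],
    [-17, -13.4, -6],
    [-17, -13.4, -6],
    [-17, -13.4, -12],
    [-17, -13.4, -17],
    [-17, -13.4, -19],
    [-17, -13.4, -19]
  ],
  "fingers": [100, 100, 100, 100, 100, 100, 100, 100, 100, 100]
}}

```text
time: 19.65
eef_pos: [414.1, 151.2, 172.6]
tcp_rot: [-0.123, 0.697, 0.123, 0.696]
contact_force: [-0.4, 1.0, 0.2]
finger_gap: 1.002
```

Call:
{"name": "jog_arm", "arguments": {
  "turn": [
    [0, 0, 0],
    [0, 0, 0],
    [0, 0, 0],
    [0, 0, 0],
    [0, 0, 0],
    [0, 0, 0],
    [0, 0, 0]
  ],
  "dp": [
    [0, 0, 0],
    [0, 0, 0],
    [0, 0, 0],
    [0, 0, 0],
    [0, 0, 0],
    [0, 0, 0],
    [0, 0, 0]
  ],
  "fingers": [0, 0, 0, 0, 0, 0, 0]
}}

```text
time: 20.52
eef_pos: [414.4, 151.0, 174.9]
tcp_rot: [-0.123, 0.695, 0.123, 0.697]
contact_force: [-1.0, 0.5, 9.4]
finger_gap: 0.473
```

```bash
python3 -c "
from h import *
look('thick_tube_mid',[413.2,150.8,.35],'tk2')"
```

```text
t 20.575 tcp [414.4 150.9 175. ] jaw 110.0 gap 0.471 F [-1.7  0.5  9.6]
thick_tube_mid 0.82 [222.0, 112.0, 108.5, 260.9]
thick_tube_mid 0.54 [492.7, 154.5, 65.9, 241.3]
FIT [412.7 151.8] yaw 20.099999999999994 err 0.201
```

View pics/tk2.png

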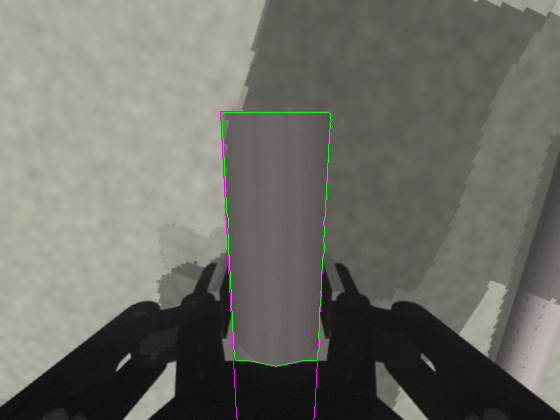

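Call:
{"name": "jog_arm", "arguments": {
  "turn": [
    [0, 0, 0],
    [0, 0, 0],
    [0, 0, -33.3],
    [0, 0, -33.3],
    [0, 0, -33.3],
    [0, 0, -33.3],
    [0, 0, -33.3],
    [0, 0, -33.3],
    [0, 0, -33.3],
    [0, 0, -33.3],
    [0, 0, -33.3],
    [0, 0, -33.3]
  ],
  "dp": [
    [0, 0, 4],
    [0, 0, 8],
    [4, 2, 8],
    [8, 4, 8],
    [12, 6, 8],
    [14, 7.5, 8],
    [15.5, 8, 8],
    [16.4, 8.7, 8],
    [16.4, 8.7, 8],
    [16.4, 8.7, 8],
    [16.4, 8.7, 8],
    [16.4, 8.7, 8]
  ],
  "fingers": [0, 0, 0, 0, 0, 0, 0, 0, 0, 0, 0, 0]
}}

```text
time: 22.12
eef_pos: [577.4, 237.6, 253.8]
tcp_rot: [0.082, 0.702, -0.082, 0.702]
contact_force: [0.1, -0.2, -4.3]
finger_gap: 0.473
```

```bash
python3 - <<'E'
from h import *
i=cams.camera_info("wrist");im=cams.read_camera("wrist")[:,:,::-1].copy();s,j=tool();print(s["eef_pos"],j,s["finger_gap"],s["contact_force"])
for q in restpolys([588.9,288.9,np.radians(-13.33)])[0]: cv2.polylines(im,[proj(i,q).astype(int)],True,(255,0,255),1)
cv2.imwrite("pics/tk3.png",im)
i=cams.camera_info("scene");im=cams.read_camera("scene")[:,:,::-1].copy()
cv2.imwrite("pics/tk3s.png",cv2.resize(im[160:300,310:450],None,fx=4,fy=4,interpolation=cv2.INTER_CUBIC))
E
```

```text
[577.48391196 237.64827174 253.8257747 ] 76.71719601372824 0.47087854898870113 [-0.73479962 -0.37563828 -3.12709536]
```

View pics/tk3.png

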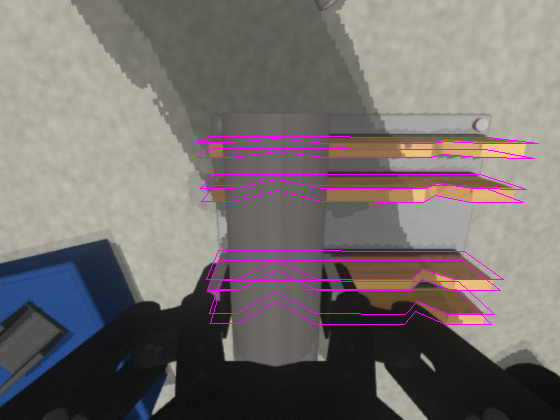

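View pics/tk3s.png

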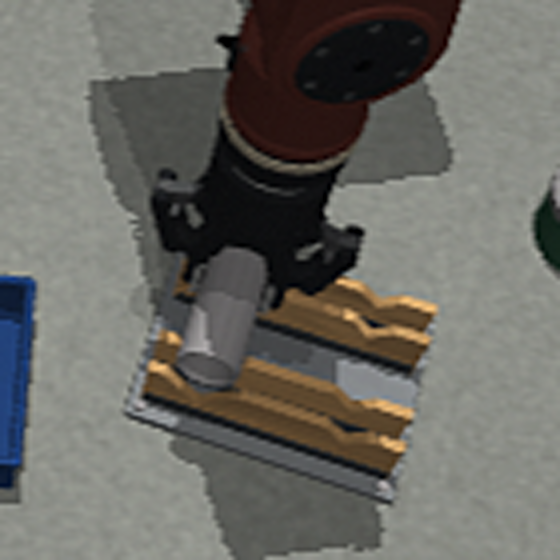

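Call:
{"name": "jog_arm", "arguments": {
  "turn": [
    [0, 0, 0],
    [0, 0, 0],
    [0, 0, 0],
    [0, 0, 0],
    [0, 0, 0],
    [0, 0, 0]
  ],
  "dp": [
    [0, 0.1, -1.5],
    [0, 0.1, -3],
    [0, 0.1, -3.8],
    [0, 0.1, -4.2],
    [0, 0.1, -4.4],
    [0, 0.1, -4.4]
  ],
  "fingers": [0, 0, 0, 0, 0, 0]
}}

```text
time: 22.98
eef_pos: [577.8, 238.8, 209.9]
tcp_rot: [0.082, 0.702, -0.082, 0.702]
contact_force: [-0.3, 0.9, -3.7]
finger_gap: 0.473
```

Call:
{"name": "jog_arm", "arguments": {
  "turn": [
    [0, 0, 0],
    [0, 0, 0],
    [0, 0, 0]
  ],
  "dp": [
    [0, 0, -0.1],
    [0, 0, -0.2],
    [0, 0, -0.2]
  ],
  "fingers": [0, 0, 0]
}}

```text
time: 23.35
eef_pos: [577.8, 238.7, 208.0]
tcp_rot: [0.082, 0.702, -0.082, 0.703]
contact_force: [-0.3, -1.0, -1.4]
finger_gap: 0.472
```

Call:
{"name": "jog_arm", "arguments": {
  "turn": [
    [0, 0, 0],
    [0, 0, 0],
    [0, 0, 0]
  ],
  "dp": [
    [0, 0, -0.1],
    [0, 0, -0.1],
    [0, 0, -0.1]
  ],
  "fingers": [0, 0, 0]
}}

```text
time: 23.72
eef_pos: [577.8, 238.6, 207.7]
tcp_rot: [0.082, 0.702, -0.082, 0.703]
contact_force: [-2.7, -1.7, 7.6]
finger_gap: 0.472
```

Call:
{"name": "jog_arm", "arguments": {
  "turn": [
    [0, 0, 0],
    [0, 0, 0],
    [0, 0, 0],
    [0, 0, 0]
  ],
  "dp": [
    [0, 0, 0],
    [0, 0, 0],
    [0, 0, 0],
    [0, 0, 0]
  ],
  "fingers": [50, 54, 60, 70]
}}

```text
time: 24.22
eef_pos: [577.7, 238.8, 206.6]
tcp_rot: [0.082, 0.702, -0.082, 0.702]
contact_force: [0.4, -0.1, -1.2]
finger_gap: 0.702
```

```bash
python3 - <<'E'
from h import *
im=cams.read_camera("wrist")[:,:,::-1].copy();s,j=tool();print(s["eef_pos"],j,s["finger_gap"],s["contact_force"])
cv2.imwrite("pics/tk4.png",im)
E
```

```text
[577.68248552 238.81794138 206.63880618] 76.72809522497121 0.7054397062936698 [ 0.02873721  0.82506277 -0.79200493]
```

View pics/tk4.png

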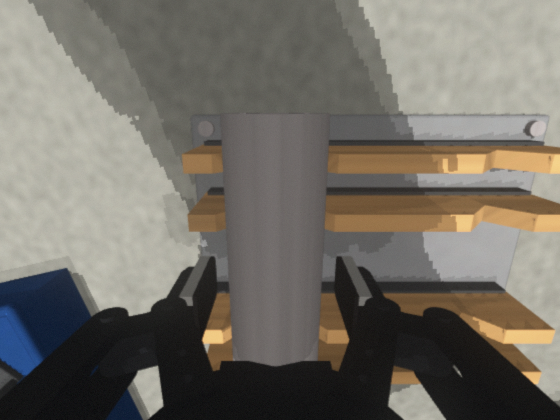

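Call:
{"name": "jog_arm", "arguments": {
  "turn": [
    [0, 0, 0],
    [0, 0, 0],
    [0, 0, 0],
    [0, 0, 0],
    [0, 0, 32.3],
    [0, 0, 32.3],
    [0, 0, 32.3],
    [0, 0, 32.3],
    [0, 0, 32.3],
    [0, 0, 32.3],
    [0, 0, 32.3],
    [0, 0, 32.3]
  ],
  "dp": [
    [0, 0, 1],
    [0, 0, 3],
    [0, 0, 6],
    [0, 0, 9.8],
    [-5, 1, 9.8],
    [-10, 2, 9.8],
    [-15, 3, 9.8],
    [-20, 4.1, 9.8],
    [-20, 4.1, 9.8],
    [-20, 4.1, 9.8],
    [-20, 4.1, 9.8],
    [-20, 4.1, 9.8]
  ],
  "fingers": [70, 70, 70, 70, 70, 70, 70, 70, 70, 70, 70, 70]
}}

```text
time: 25.78
eef_pos: [378.4, 279.6, 304.7]
tcp_rot: [-0.117, 0.697, 0.117, 0.697]
contact_force: [1.5, -0.8, 1.2]
finger_gap: 0.699
```

```bash
python3 -c "
from h import *
look('thin_tube_mid',[378.5,280,.33],'tn1')
cv2.imwrite('pics/tn1s.png',cv2.resize(cams.read_camera('scene')[160:300,310:450,::-1],None,fx=4,fy=4,interpolation=cv2.INTER_CUBIC))"
```

```text
t 25.825 tcp [378.3 279.6 304.6] jaw 109.0 gap 0.696 F [-0.   0.2 -0.1]
thin_tube_mid 0.97 [262.6, 111.3, 28.3, 171.4]
FIT [377.8 281.7] yaw 18.5 err 0.024
```

View pics/tn1.png

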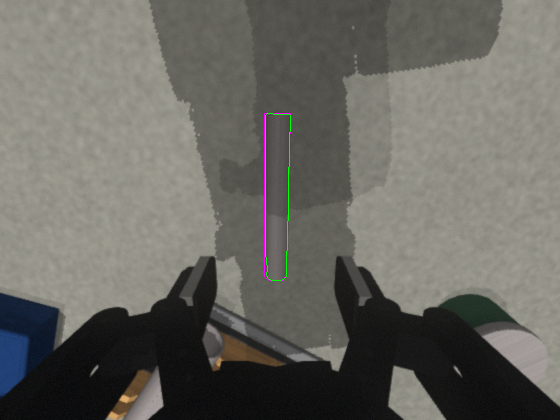

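View pics/tn1s.png

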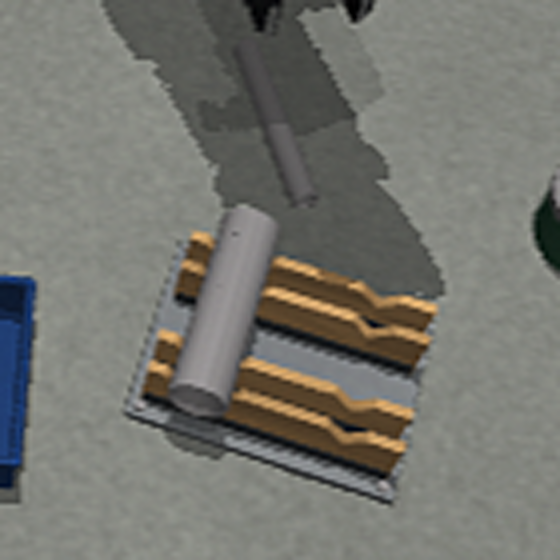

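Call:
{"name": "jog_arm", "arguments": {
  "turn": [
    [0, 0, -0.5],
    [0, 0, -0.5],
    [0, 0, -0.5],
    [0, 0, -0.5],
    [0, 0, -0.5],
    [0, 0, -0.5],
    [0, 0, -0.5],
    [0, 0, -0.5],
    [0, 0, -0.5],
    [0, 0, -0.5]
  ],
  "dp": [
    [0, 0.1, -5],
    [0, 0.1, -10],
    [0, 0.1, -12.6],
    [0, 0.1, -12.6],
    [0, 0.1, -12.6],
    [0, 0.1, -12.6],
    [0, 0.1, -12.6],
    [0, 0.1, -12.6],
    [0, 0.1, -12.6],
    [0, 0.1, -12.6]
  ],
  "fingers": [70, 70, 70, 70, 0, 0, 0, 0, 0, 0]
}}

```text
time: 27.18
eef_pos: [378.3, 281.1, 180.2]
tcp_rot: [-0.114, 0.697, 0.114, 0.699]
contact_force: [-0.8, -0.4, 8.4]
finger_gap: 0.213
```

```bash
python3 -c "
from h import *
look('thin_tube_mid',[377.8,281,.323],'tn2')"
```

```text
t 27.225 tcp [378.3 281.2 180.2] jaw 108.5 gap 0.222 F [-0.9 -0.9  8.5]
thin_tube_mid 0.65 [249.7, 113.1, 50.0, 249.6]
FIT [377.4 282.5] yaw 18.69999999999999 err 0.16
```

View pics/tn2.png

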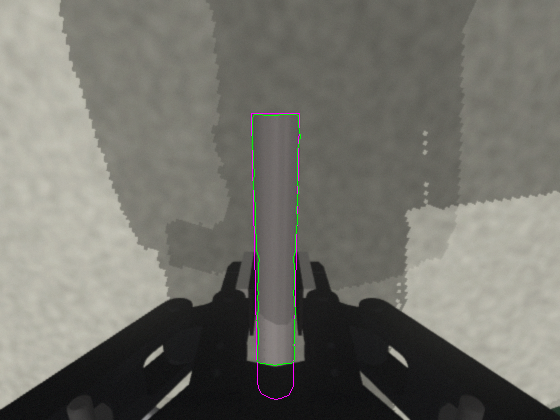

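Call:
{"name": "jog_arm", "arguments": {
  "turn": [
    [0, 0, 0],
    [0, 0, 0],
    [0, 0, -31.8],
    [0, 0, -31.8],
    [0, 0, -31.8],
    [0, 0, -31.8],
    [0, 0, -31.8],
    [0, 0, -31.8],
    [0, 0, -31.8],
    [0, 0, -31.8],
    [0, 0, -31.8],
    [0, 0, -31.8]
  ],
  "dp": [
    [0, 0, 4],
    [0, 0, 9],
    [4, 1, 9],
    [9, 2.2, 9],
    [14, 3.4, 9],
    [18, 4.5, 9],
    [21, 5.2, 9],
    [22.2, 5.5, 9],
    [22.2, 5.5, 9],
    [22.2, 5.5, 9],
    [22.2, 5.5, 9],
    [22.2, 5.5, 9]
  ],
  "fingers": [0, 0, 0, 0, 0, 0, 0, 0, 0, 0, 0, 0]
}}

```text
time: 28.78
eef_pos: [599.3, 335.8, 269.0]
tcp_rot: [0.082, 0.702, -0.082, 0.702]
contact_force: [0.1, -0.3, -2.3]
finger_gap: 0.216
```

```bash
python3 - <<'E'
from h import *
i=cams.camera_info("wrist");im=cams.read_camera("wrist")[:,:,::-1].copy();s,j=tool();print(s["eef_pos"],j,s["finger_gap"],s["contact_force"])
for q in restpolys([588.9,288.9,np.radians(-13.33)])[0]: cv2.polylines(im,[proj(i,q).astype(int)],True,(255,0,255),1)
cv2.imwrite("pics/tn3.png",im)
im=cams.read_camera("scene")[:,:,::-1].copy()
cv2.imwrite("pics/tn3s.png",cv2.resize(im[160:300,310:450],None,fx=4,fy=4,interpolation=cv2.INTER_CUBIC))
E
```

```text
[599.38627704 335.78848717 268.95271184] 76.73391229282893 0.21950989294605486 [-0.67503733 -0.15754892 -1.71767622]
```

View pics/tn3.png

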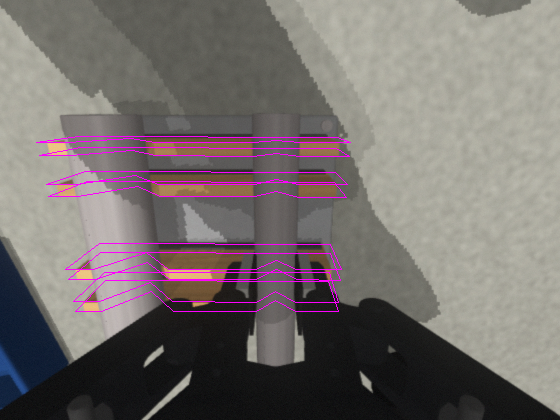

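View pics/tn3s.png

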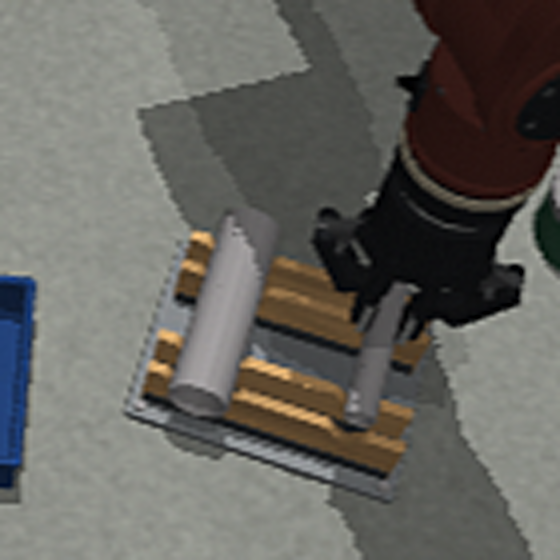

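Call:
{"name": "jog_arm", "arguments": {
  "turn": [
    [0, 0, 0],
    [0, 0, 0],
    [0, 0, 0],
    [0, 0, 0],
    [0, 0, 0],
    [0, 0, 0],
    [0, 0, 0]
  ],
  "dp": [
    [0, 0, -1.5],
    [0, 0, -3],
    [0, 0, -4],
    [0, 0, -4.4],
    [0, 0, -4.6],
    [0, 0, -4.7],
    [0, 0, -4.7]
  ],
  "fingers": [0, 0, 0, 0, 0, 0, 0]
}}

```text
time: 29.75
eef_pos: [599.8, 335.8, 222.0]
tcp_rot: [0.082, 0.702, -0.082, 0.703]
contact_force: [-0.2, -0.4, -2.4]
finger_gap: 0.216
```

Call:
{"name": "jog_arm", "arguments": {
  "turn": [
    [0, 0, 0],
    [0, 0, 0],
    [0, 0, 0]
  ],
  "dp": [
    [0, 0, -0.1],
    [0, 0, -0.1],
    [0, 0, -0.1]
  ],
  "fingers": [0, 0, 0]
}}

```text
time: 30.12
eef_pos: [599.8, 335.8, 220.9]
tcp_rot: [0.082, 0.702, -0.082, 0.703]
contact_force: [0.7, 1.0, -1.1]
finger_gap: 0.218
```

Call:
{"name": "jog_arm", "arguments": {
  "turn": [
    [0, 0, 0],
    [0, 0, 0],
    [0, 0, 0]
  ],
  "dp": [
    [0, 0, -0.1],
    [0, 0, -0.1],
    [0, 0, -0.1]
  ],
  "fingers": [0, 0, 0]
}}

```text
time: 30.5
eef_pos: [599.8, 336.0, 220.6]
tcp_rot: [0.082, 0.702, -0.081, 0.703]
contact_force: [-1.9, -0.2, 4.8]
finger_gap: 0.215
```

```bash
python3 - <<'E'
from h import *
im=cams.read_camera("wrist")[:,:,::-1].copy();s,j=tool();print(s["eef_pos"],j,s["finger_gap"],s["contact_force"])
cv2.imwrite("pics/tn4.png",im)
E
```

```text
[599.83538787 335.93695545 220.58007614] 76.72928086274327 0.21546139899592506 [-1.8361101  -0.10488914  5.83833099]
```

View pics/tn4.png

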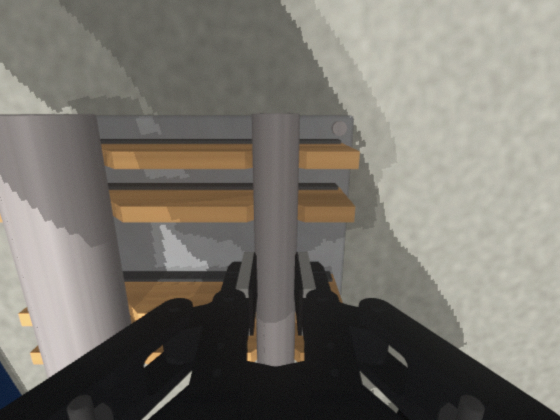

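Call:
{"name": "jog_arm", "arguments": {
  "turn": [
    [0, 0, 0],
    [0, 0, 0],
    [0, 0, 0],
    [0, 0, 0],
    [0, 0, 0],
    [0, 0, 0],
    [0, 0, 0],
    [0, 0, 0],
    [0, 0, 0]
  ],
  "dp": [
    [0, 0, 0],
    [0, 0, 0],
    [0, 0, 0],
    [0, 0, 0],
    [0, 0, 0],
    [0, 0, 1],
    [0, 0, 3],
    [0, 0, 8],
    [0, 0, 13]
  ],
  "fingers": [25, 30, 35, 45, 50, 50, 50, 50, 50]
}}

```text
time: 31.68
eef_pos: [599.5, 335.7, 351.7]
tcp_rot: [0.082, 0.702, -0.082, 0.702]
contact_force: [0.8, 0.0, 0.2]
finger_gap: 0.497
```

Call:
{"name": "jog_arm", "arguments": {
  "turn": [
    [0, 0, 0],
    [0, 0, 0],
    [0, 0, 0],
    [0, 0, 0],
    [0, 0, 0],
    [0, 0, 0]
  ],
  "dp": [
    [-5, -2, 2],
    [-12, -5, 4],
    [-17, -7, 4],
    [-17, -7, 4],
    [-17, -7, 4],
    [-17, -7, 4]
  ],
  "fingers": [50, 50, 50, 50, 50, 50]
}}

```text
time: 32.42
eef_pos: [431.0, 266.2, 390.0]
tcp_rot: [0.082, 0.702, -0.082, 0.703]
contact_force: [0.6, 0.0, 0.3]
finger_gap: 0.497
```

```bash
python3 - <<'E'
from h import *
s,j=tool();print(s["time"],s["eef_pos"],j,s["finger_gap"],s["contact_force"])
for n,sl in (("scene",np.s_[130:300,130:500]),("top",np.s_[100:300,90:490]),("wrist",np.s_[:,:])):
    cv2.imwrite(f"pics/end_{n}.png",cv2.resize(cams.read_camera(n)[:,:,::-1][sl],None,fx=2 if n!="wrist" else 1,fy=2 if n!="wrist" else 1))
th=np.radians(-13.33);c=np.array([587.5,286.5])
for o,z in(("thick_tube_mid",54),("thin_tube_mid",51)):
    for n in("scene","top","wrist"):
        i=cams.camera_info(n);cams.read_camera(n);r=spotter.tip_of(o,n)
        if r:
            p=ray(i,r[0]["centre"],z)[:2]-c
            print(o,n,round(r[0]["score"],2),"rest frame",(np.array([[np.cos(th),np.sin(th)],[-np.sin(th),np.cos(th)]])@p).round(1))
E
```

```text
32.425 [430.95312132 266.22148508 390.03599318] 76.71484622124912 0.49680691640534275 [0.55470554 0.03554509 0.28733128]
thick_tube_mid scene 0.62 rest frame [ -3.9 -37.7]
thick_tube_mid top 0.89 rest frame [ -4.4 -45.7]
thick_tube_mid wrist 0.83 rest frame [  0.2 -46.7]
thin_tube_mid scene 0.72 rest frame [-3.3 55.9]
thin_tube_mid top 0.66 rest frame [-1.1 56.1]
thin_tube_mid wrist 0.71 rest frame [-1.1 54.1]
```

View pics/end_scene.png

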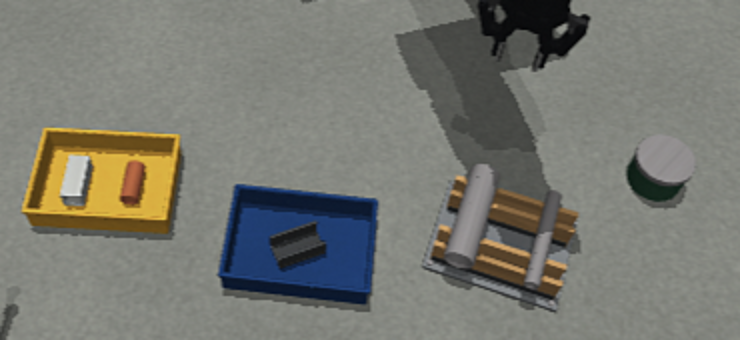

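View pics/end_top.png

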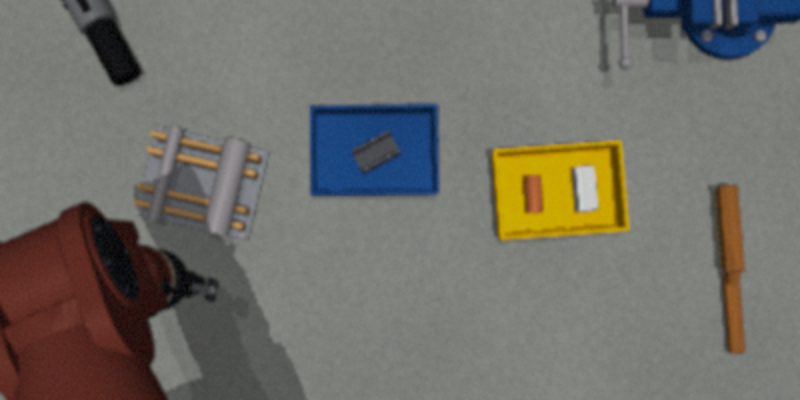

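View pics/end_wrist.png

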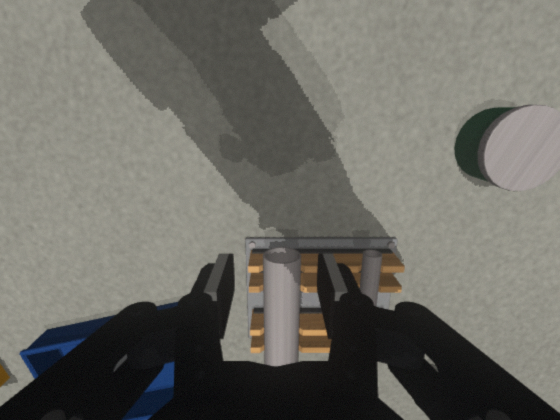

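```bash
python3 -c "
from h import *
print(job.finish_job(), state()['time'])"
```

```text
the job is handed in; nothing more can be done
the job is handed in; nothing more can be done
```

I placed all five pieces and handed the job in at about 33 s. The hand-in gives no verdict, so the result rests on my own checks.

- **Offcuts:** the channel lies in the blue tray. The aluminium square tube and the copper pipe lie side by side in the yellow tray. The last scene and top pictures show this.
- **Tubes:** I lowered each one until the force reading showed contact at the expected height, within about 1 mm, before opening the fingers. Neither was dropped. The last pictures show the thick tube in the wide groove and the thin tube in the narrow one, lying along them.
- **Bystanders:** the arm never went near the paste tin or the wire brush, and they look unmoved in the pictures. I did not measure them again.

**Measured tube positions in the tube rest's frame:**

| Camera | Thick, along groove (mm) | Thick, y (mm; groove at -50) | Thin, along groove (mm) | Thin, y (mm; groove at +50) |
|---|---|---|---|---|
| top | -4.4 | -45.7 | -1.1 | 56.1 |
| wrist | 0.2 | -46.7 | -1.1 | 54.1 |
| scene | -3.9 | -37.7 | -3.3 | 55.9 |

- **Along the groove:** all readings are well inside the 14 mm limit.
- **Across the groove:** the scene reading for the thick tube is outside the 8 mm limit and disagrees with the other two cameras. I put it down to the network's point error. The top and wrist readings show both tubes offset the same way by about 3 to 6 mm, but their spacing is 101 to 102 mm against the nominal 100. That points to an error of a few millimetres in my estimate of the rest's position: the cameras disagreed by up to 5 mm on it.

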